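Find the full sugar tin by its weight

ROBOT

A 6-joint arm with a two-finger parallel gripper is mounted at the origin on the work surface. World frame = base frame: x ahead of the robot, y to its left, z up, the work surface at z = 0. Lengths are in m, angles in rad, forces in N, time in s.
With the tool pointing down it reaches from about 0.275 to 0.875 m from the base axis. Payload 12.5 kg.
Tool frame: the origin (TCP) lies at the very end of the fingers, on their centre line; the grasp point (between the pads) lies 19 mm behind it; x points along the fingers, y is the direction in which the jaws open and shut, and the axes are right-handed (so a half turn about x gives the same grasp; the last joint's range is limited). The gripper opens to 85 mm and grips with 20 to 120 N. Pads are 22 mm wide; open, the fingers measure 114 mm over their backs; the gripper's body (76 mm by 85 mm) begins 54 mm behind the grasp point. The pads swing forward as they close: fully open they stand 13 mm farther back than shut.
Start: joints at [-1.348, 0.351, 1.652, -0, 1.139, -0.085], TCP at [0.167, -0.524, 0.231] pointing down, gripper open.
Joint ranges: [-2.75, 2.75], [-0.79, 2.1], [0.01, 2.65], [-1.57, 4.71], [0.07, 3.14], [-2.87, 2.87]. Speed limits (rad/s): [2.22, 2.22, 2.79, 3.14, 3.14, 3.14].

INTERFACE

Orientations are given as a 3x3 rotation matrix whose columns are the frame's x, y, z axes.
In Python, from bench import manip gives the robot as it stands. Calls block until the motion is done:
- manip.move_ptp(position, orientation): joint-space move of the TCP to a pose.
- manip.move_l(position, attitude=None, max_speed=0.15): straight line of the TCP; attitude=None keeps the orientation; max_speed is the mean speed in m/s.
- manip.move_j(angles): joint-space move.
- manip.set_gripper(opening, effort=None): opening from 0.0 (shut) to 1.0 (fully open); effort is the grip in N (None keeps the last); returns when the fingers have stopped.
- manip.dwell(seconds).
- manip.inverse_kinematics(position, orientation): joint angles nearest the present ones, or None.
- manip.grab_frame(name): name is "scene" or "top" or "wrist"; returns (picture, depth): 400x640x3 uint8, red, green, blue; 400x640 float32, m along the optical axis (not along the pixel's ray), 0 where there is no reading.
- manip.get_calibration(name): a dict with "camera_matrix" (3x3 intrinsics, pixels), "R" (3x3) and "t" (3): a world point X has camera coordinates R X + t. Camera axes: x right, y down, z forward; pixel columns grow to the right and rows downward; lengths in m; the calibration is good to about 2 mm. A picture is of the moment at which its call begins: read the wrist's pose just before it. get_calibration takes no time and is no camera call; for the wrist camera it gives the pose at the moment of the call.
A pose or a line that the arm cannot do raises manip.Unreachable and nothing moves.
- manip.sign_off(): hands the job in, once; it reports no verdict.
Trained networks look in the newest picture that a camera, given by its name, has taken for a name from the list of things; names that differ only in an ending like _2 or _b are one class to them, and where a whole thing is asked for, a point or a joint stands for the part that bears it (a point fixed in the world has none). Each returns a list of dicts, best first, with "confidence" (0 to 1); they miss things now and then, are a little off and sometimes report something else, mostly with a low value. They report only what shows in the picture. A call takes as long as a camera call. They do not tell look-alikes from the thing itself.
- manip.look_for(camera, name): "at" ([x, y, z] in m, in world coordinates, good to about 4 mm: the middle of the surface that is visible of it).
Readings, each from a call of its own:
- manip.current_time(): time.
- manip.current_qpos(): joint angles.
- manip.current_joint_vel(): joint speeds.
- manip.current_joint_torque(): joint torques, N m.
- manip.current_ee_pos(): TCP position.
- manip.current_tcp_rot(): TCP orientation.
- manip.current_force(): force on the tool from outside, world axes, zero at the start.
- manip.current_ft_torque(): the same for the moment, N m.
- manip.current_grip_width(): opening from 0.0 (shut) to 1.0 (fully open).
Only numpy, scipy, OpenCV 4.12 (cv2) and the standard library are available. Lean on these libraries where they do the work, as an engineer would, in place of code of your own. Each camera call takes 0.05 s, during which the arm holds its last target. There are 200 camera calls.

TASK

One of the three identical closed sugar tins is full: feel which by lifting each clear of the counter in turn, from the robot's left to its right, putting each back upright where it stood before taking the next. Then hold the heaviest up, upright and still, a good hand's breadth or more (about 15 cm) above the middle of the little wooden tray. Finish while holding it there (if it is the last tin, you may keep hold of it), the other two tins standing in their places and the mug, cup and two shakers left undisturbed.

Things in the scene. Friction and masses are not known exactly. Their poses are not given: they have to be found in the camera images.
- tin_a: Closed plain metal tin, upright cylinder 66 mm wide, 100 mm tall, groove under the lid, which is fixed. One of three alike in a row along y: left (y about +0.22), middle (0), right (-0.22); which stands where is random. Hidden mass: two weigh 0.11 to 0.24 kg, the full one 0.40 to 0.57 kg. Origin: centre of its underside; z up along its axis.
- tin_b: Closed plain metal tin, upright cylinder 66 mm wide, 100 mm tall, groove under the lid, which is fixed. One of three alike in a row along y: left (y about +0.22), middle (0), right (-0.22); which stands where is random. Hidden mass: two weigh 0.11 to 0.24 kg, the full one 0.40 to 0.57 kg. Origin: centre of its underside; z up along its axis.
- tin_c: Closed plain metal tin, upright cylinder 66 mm wide, 100 mm tall, groove under the lid, which is fixed. One of three alike in a row along y: left (y about +0.22), middle (0), right (-0.22); which stands where is random. Hidden mass: two weigh 0.11 to 0.24 kg, the full one 0.40 to 0.57 kg. Origin: centre of its underside; z up along its axis.
- tray: Little square tray of brown wood, fixed to the counter, 160 x 160 mm, 18 mm high with a 7 mm thick rim. Origin: centre of its underside, at counter height; z up.
- mug: White mug with a handle, 82 mm wide at the rim, 92 mm tall, a loose bystander on the left, beyond the row. Origin: centre of its underside.
- cup: White cup without handle, 86 mm wide at the rim, 85 mm tall, a loose bystander on the right, beyond the row. Origin: centre of its underside.
- salt: White shaker with a metal top, 38 mm in diameter, 54 mm tall, a loose bystander standing between the left and the middle tin. Origin: centre of its underside.
- pepper: Dark wooden shaker with a metal top, 38 mm in diameter, 54 mm tall, a loose bystander standing between the middle and the right tin. Origin: centre of its underside.
Mind the look-alikes: they are no part of the job. Several things look just like the tray: the one meant starts farthest from the robot's base.

How it is judged:
On the way, in this order (a step that is already met when the one before it is completed fails the run):
1. the left tin is lifted over 15 mm clear of the counter at its place, the others standing (((height (world z) of tin_a above 0.015 m and contact force between the fingers and tin_a above 0.5 N and world y of tin_a above 0.11 m and height (world z) of each of tin_b, tin_c below 0.006 m) or (height (world z) of tin_b above 0.015 m and contact force between the fingers and tin_b above 0.5 N and world y of tin_b above 0.11 m and height (world z) of each of tin_a, tin_c below 0.006 m) or (height (world z) of tin_c above 0.015 m and contact force between the fingers and tin_c above 0.5 N and world y of tin_c above 0.11 m and height (world z) of each of tin_a, tin_b below 0.006 m))), for 0.2 s.
2. the middle tin is lifted over 15 mm clear of the counter at its place, the others standing (((height (world z) of tin_a above 0.015 m and contact force between the fingers and tin_a above 0.5 N and world y of tin_a between -0.11 and 0.11 m and height (world z) of each of tin_b, tin_c below 0.006 m) or (height (world z) of tin_b above 0.015 m and contact force between the fingers and tin_b above 0.5 N and world y of tin_b between -0.11 and 0.11 m and height (world z) of each of tin_a, tin_c below 0.006 m) or (height (world z) of tin_c above 0.015 m and contact force between the fingers and tin_c above 0.5 N and world y of tin_c between -0.11 and 0.11 m and height (world z) of each of tin_a, tin_b below 0.006 m))), for 0.2 s.
3. the right tin is lifted over 15 mm clear of the counter at its place, the others standing (((height (world z) of tin_a above 0.015 m and contact force between the fingers and tin_a above 0.5 N and world y of tin_a below -0.11 m and height (world z) of each of tin_b, tin_c below 0.006 m) or (height (world z) of tin_b above 0.015 m and contact force between the fingers and tin_b above 0.5 N and world y of tin_b below -0.11 m and height (world z) of each of tin_a, tin_c below 0.006 m) or (height (world z) of tin_c above 0.015 m and contact force between the fingers and tin_c above 0.5 N and world y of tin_c below -0.11 m and height (world z) of each of tin_a, tin_b below 0.006 m))), for 0.2 s.
At the end, for the whole second after the job is handed in: The heaviest tin is in the fingers, underside over 100 mm above the counter, within 50 mm of the tray's centre seen from above, tilt < 0.2 rad, still, touching nothing else; the other two stand free and upright within 40 mm of their starts; bystanders within 30 mm of theirs ((((height (world z) of tin_a above 0.1 m and angle between tin_a's own z axis and vertical below 0.2 rad and horizontal distance between tin_a and tray below 0.05 m and linear speed of tin_a below 0.03 m/s and contact force between the fingers and tin_a above 1 N and contact force between tin_a and tray below 0.05 N and contact force between tin_a and mug below 0.05 N and contact force between tin_a and cup below 0.05 N and contact force between tin_a and tin_b below 0.05 N and contact force between tin_a and tin_c below 0.05 N) and (contact force between each of tin_b, tin_c and anything else below 3.1 N and height (world z) of each of tin_b, tin_c below 0.006 m and angle between each of tin_b, tin_c's own z axis and vertical below 0.1 rad and distance of each of tin_b, tin_c from where it was at the start of the episode below 0.04 m and linear speed of each of tin_b, tin_c below 0.03 m/s and contact force between the fingers and tin_b below 0.05 N and contact force between the fingers and tin_c below 0.05 N)) or ((height (world z) of tin_b above 0.1 m and angle between tin_b's own z axis and vertical below 0.2 rad and horizontal distance between tin_b and tray below 0.05 m and linear speed of tin_b below 0.03 m/s and contact force between the fingers and tin_b above 1 N and contact force between tin_b and tray below 0.05 N and contact force between tin_b and mug below 0.05 N and contact force between tin_b and cup below 0.05 N and contact force between tin_b and tin_a below 0.05 N and contact force between tin_b and tin_c below 0.05 N) and (contact force between each of tin_a, tin_c and anything else below 3.1 N and height (world z) of each of tin_a, tin_c below 0.006 m and angle between each of tin_a, tin_c's own z axis and vertical below 0.1 rad and distance of each of tin_a, tin_c from where it was at the start of the episode below 0.04 m and linear speed of each of tin_a, tin_c below 0.03 m/s and contact force between the fingers and tin_a below 0.05 N and contact force between the fingers and tin_c below 0.05 N)) or ((height (world z) of tin_c above 0.1 m and angle between tin_c's own z axis and vertical below 0.2 rad and horizontal distance between tin_c and tray below 0.05 m and linear speed of tin_c below 0.03 m/s and contact force between the fingers and tin_c above 1 N and contact force between tin_c and tray below 0.05 N and contact force between tin_c and mug below 0.05 N and contact force between tin_c and cup below 0.05 N and contact force between tin_c and tin_a below 0.05 N and contact force between tin_c and tin_b below 0.05 N) and (contact force between each of tin_a, tin_b and anything else below 3.1 N and height (world z) of each of tin_a, tin_b below 0.006 m and angle between each of tin_a, tin_b's own z axis and vertical below 0.1 rad and distance of each of tin_a, tin_b from where it was at the start of the episode below 0.04 m and linear speed of each of tin_a, tin_b below 0.03 m/s and contact force between the fingers and tin_a below 0.05 N and contact force between the fingers and tin_b below 0.05 N))) and distance of each of mug, cup, salt, pepper from where it was at the start of the episode below 0.03 m); the arm keeps its last pose, push and grip.
It fails at once if a tin is tipped over (more than 0.6 rad) (angle between any of tin_a, tin_b, tin_c's own z axis and vertical above 0.6 rad).
It fails at once if the mug, the cup or a shaker is pushed more than 50 mm from its place (distance of any of mug, cup, salt, pepper from where it was at the start of the episode above 0.05 m).
It also fails if it takes over 72 s, if anything falls off the work surface, if the arm or the gripper's body presses on something with over 40 N, if the wrist force passes 120 N, or if a joint passes its speed limit or range.

## Working session

There is one attempt and no reset: what is moved stays moved. The work goes in short steps, each a Python script; the robot and the scene stay as the last script left them, time stands still between calls to the robot, and variables do not carry over. Pictures are saved under pics/ and viewed, about 8 in all and at most 12, crops included, and the job is handed in when it is done.

```bash
mkdir -p pics
python3 - <<'E'
from bench import manip
import cv2
for c in ("scene","top"):
    p,d=manip.grab_frame(c); cv2.imwrite(f"pics/{c}0.png",p[:,:,::-1])
    for n in ("tin_a","tray","mug","cup","salt","pepper"):
        print(c,n,[( [round(float(v),3) for v in r["at"]],round(r["confidence"],2)) for r in manip.look_for(c,n)])
print(manip.current_time(),manip.current_tcp_rot(),manip.current_force())
E
```

```text
scene tin_a [([0.491, -0.042, 0.074], 0.94), ([0.516, -0.246, 0.077], 0.65), ([0.501, 0.181, 0.066], 0.61), ([0.433, -0.117, 0.032], 0.46)]
scene tray [([0.656, -0.041, 0.005], 0.91), ([0.303, 0.286, 0.009], 0.62), ([0.302, -0.238, 0.009], 0.55)]
scene mug [([0.589, 0.342, 0.059], 0.81)]
scene cup [([0.588, -0.336, 0.051], 0.77)]
scene salt [([0.465, 0.096, 0.026], 0.7)]
scene pepper [([0.435, -0.121, 0.033], 0.55)]
top tin_a [([0.473, -0.017, 0.098], 0.95), ([0.485, 0.201, 0.098], 0.65), ([0.487, -0.224, 0.097], 0.59)]
top tray [([0.658, -0.03, 0.005], 0.82), ([0.322, -0.227, 0.002], 0.63), ([0.304, 0.294, 0.004], 0.61)]
top mug [([0.595, 0.378, 0.05], 0.8)]
top cup [([0.597, -0.352, 0.041], 0.6), ([0.485, -0.221, 0.099], 0.39)]
top salt [([0.45, 0.104, 0.048], 0.51)]
top pepper []
0.7 [[-3.47957643e-05  3.02967950e-01 -9.53000745e-01]
 [ 1.96569928e-05 -9.53000745e-01 -3.02967951e-01]
 [-9.99999999e-01 -2.92751302e-05  2.72049505e-05]] [-0.41378567  0.66256612 -0.02224487]
```

```bash
cat > h.py <<'E'
from bench import manip
import numpy as np, cv2
def cloud(c):
    p,d=manip.grab_frame(c); k=manip.get_calibration(c); K=np.array(k["camera_matrix"])
    v,u=np.indices(d.shape); C=np.stack([(u-K[0,2])/K[0,0]*d,(v-K[1,2])/K[1,1]*d,d],-1)
    W=(C-np.array(k["t"]))@np.array(k["R"]); W[d==0]=np.nan
    return p,W
def pix(c,X):
    k=manip.get_calibration(c); q=np.array(k["camera_matrix"])@(np.array(k["R"])@X+k["t"]); return q[:2]/q[2]
def blobs(W,lo,hi,amin=60):
    m=((W[...,2]>lo)&(W[...,2]<hi)).astype(np.uint8)
    n,l,s,_=cv2.connectedComponentsWithStats(m); out=[]
    for i in range(1,n):
        if s[i,4]>=amin:
            P=W[l==i]; c,r=cv2.minEnclosingCircle(P[:,:2].astype(np.float32)); out.append((np.round(c,4),round(r,4),np.round(P.mean(0),4),s[i,4]))
    return out
E
python3 - <<'E'
from h import *
p,W=cloud("top")
for b in blobs(W,0.09,0.115): print("z100",b)
for b in blobs(W,0.04,0.065): print("z54",b)
for X in ([.473,-.017,.1],[.485,.201,.1],[.487,-.224,.1],[.658,-.03,0.01],[.322,-.227,0.01],[.304,.294,0.01]): print(X,pix("top",np.array(X)).round())
a=cv2.imread("pics/top0.png");b=cv2.imread("pics/scene0.png")
cv2.imwrite("pics/crop1.png",p[:,:,::-1])
E
```

```text
z100 (array([ 1.2333, -0.8578]), 0.0844, array([ 1.2322, -0.8702,  0.0981]), np.int32(208))
z100 (array([ 0.8312, -0.3242]), 0.032, array([ 0.8298, -0.324 ,  0.0978]), np.int32(344))
z100 (array([0.6319, 0.5914]), 0.1023, array([0.6202, 0.5671, 0.1045]), np.int32(590))
z100 (array([0.562 , 0.8998]), 0.0389, array([0.5724, 0.8999, 0.0984]), np.int32(109))
z100 (array([ 0.6212, -0.6573]), 0.1759, array([ 0.6285, -0.6563,  0.1012]), np.int32(1123))
z100 (array([0.4905, 0.2051]), 0.0333, array([0.4899, 0.2043, 0.0974]), np.int32(440))
z100 (array([ 0.4769, -0.0183]), 0.0331, array([ 0.4763, -0.0184,  0.0976]), np.int32(445))
z100 (array([ 0.4947, -0.2291]), 0.0336, array([ 0.4943, -0.2286,  0.0974]), np.int32(452))
z54 (array([ 1.2313, -0.6406]), 0.34, array([ 1.2325, -0.6805,  0.0518]), np.int32(1071))
z54 (array([0.8313, 0.2991]), 0.0611, array([0.8411, 0.305 , 0.0464]), np.int32(247))
z54 (array([ 0.825 , -0.3222]), 0.0339, array([ 0.8072, -0.3128,  0.0529]), np.int32(94))
z54 (array([0.4873, 0.8985]), 0.113, array([0.4988, 0.9   , 0.0517]), np.int32(465))
z54 (array([0.5925, 0.3774])
[... 177 characters left out ...]
, 0.0301, array([0.5768, 0.3363, 0.0517]), np.int32(60))
z54 (array([ 0.5955, -0.5353]), 0.0684, array([ 0.5824, -0.5156,  0.0534]), np.int32(100))
z54 (array([ 0.5932, -0.3424]), 0.037, array([ 0.6105, -0.3598,  0.0527]), np.int32(133))
z54 (array([ 0.4093, -0.9   ]), 0.1895, array([ 0.4266, -0.8998,  0.0513]), np.int32(829))
z54 (array([0.4583, 0.1054]), 0.0152, array([0.4572, 0.1046, 0.0494]), np.int32(85))
z54 (array([ 0.4201, -0.1083]), 0.015, array([ 0.4195, -0.1074,  0.0495]), np.int32(86))
[0.473, -0.017, 0.1] [323. 216.]
[0.485, 0.201, 0.1] [244. 205.]
[0.487, -0.224, 0.1] [399. 218.]
[0.658, -0.03, 0.01] [332. 163.]
[0.322, -0.227, 0.01] [390. 280.]
[0.304, 0.294, 0.01] [210. 270.]
```

View pics/top0.png

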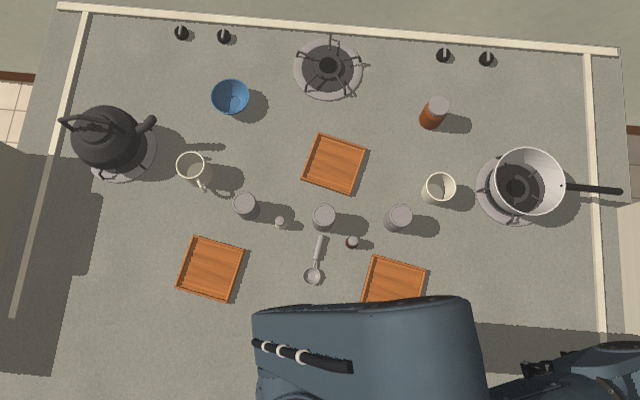

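View pics/scene0.png

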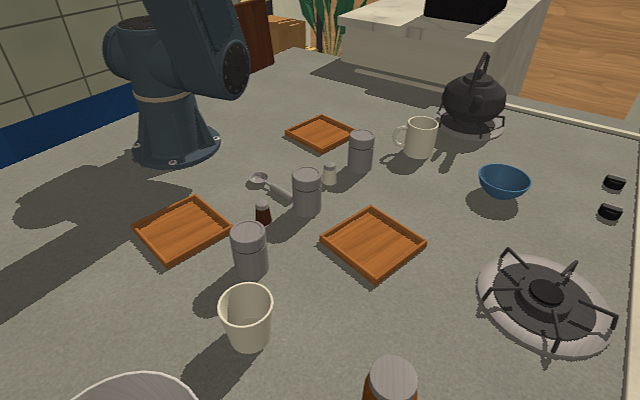

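The pictures show the three tins in the top view at (244,205), (323,216) and (399,218), with salt at (280,222) and pepper at (352,242). There are three look-alike trays, at (332,163), (390,280) and (210,270). The one at (332,163), world (0.66,-0.03), is about 0.66 m from the base. The other two are at about 0.4 m, so it is the one meant. I'll confirm it in a crop and refine the left tin with the wrist camera.

```bash
cat >> h.py <<'E'
RA=np.array([[0,1.,0],[0,0,-1],[-1,0,0]]); RB=np.array([[0,-1.,0],[0,0,1],[-1,0,0]])
E
python3 - <<'E'
from h import *
p,W=cloud("top")
m=(W[...,2]>0.013)&(W[...,2]<0.024)&(abs(W[...,0]-.66)<.13)&(abs(W[...,1]+.03)<.13)
r=cv2.minAreaRect(W[m][:,:2].astype(np.float32)); print("tray rim",r,m.sum())
cr=cv2.resize(p[110:310,160:440],None,fx=2.8,fy=2.8,interpolation=cv2.INTER_CUBIC); cv2.imwrite("pics/crop_tray.png",cr[:,:,::-1])
for n,R in(("A",RA),("B",RB)):
    for X in([.49,.205,.25],[.477,-.018,.046],[.495,-.229,.046],[.66,-.03,.25],[.66,-.03,.2]):
        q=manip.inverse_kinematics(X,R); print(n,X,None if q is None else np.round(q,2))
E
```

```text
tray rim ((0.6568253636360168, -0.03417584300041199), (0.15984754264354706, 0.1614891141653061), 75.68972778320312) 417
A [0.49, 0.205, 0.25] [ 0.31  0.3   1.68 -0.    1.17  0.31]
A [0.477, -0.018, 0.046] [-0.14  0.52  1.97 -0.    0.66 -0.14]
A [0.495, -0.229, 0.046] [-0.52  0.6   1.79 -0.    0.75 -0.52]
A [0.66, -0.03, 0.25] [-0.12  0.54  1.32 -0.    1.29 -0.12]
A [0.66, -0.03, 0.2] [-0.12  0.58  1.37 -0.    1.19 -0.12]
B [0.49, 0.205, 0.25] [ 0.31  0.3   1.68 -0.    1.17 -2.83]
B [0.477, -0.018, 0.046] None
B [0.495, -0.229, 0.046] [-0.52  0.6   1.79 -0.    0.75  2.62]
B [0.66, -0.03, 0.25] None
B [0.66, -0.03, 0.2] None
```

View pics/crop_tray.png

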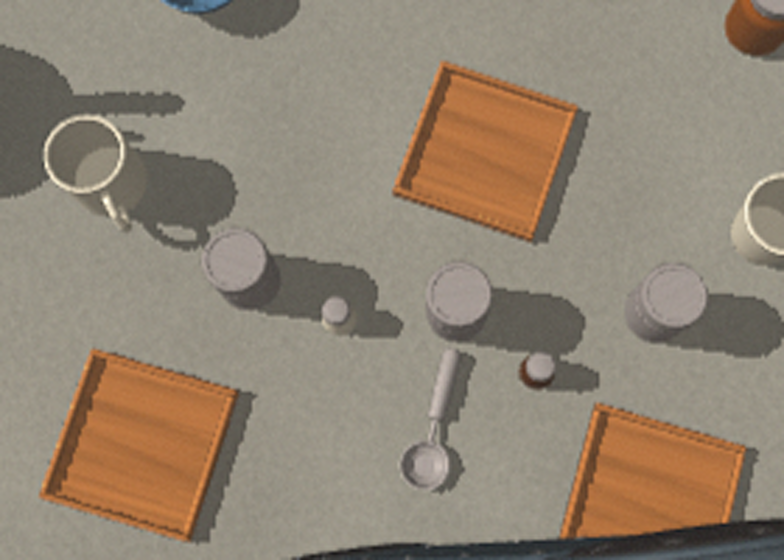

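The crop shows the upper tray, at crop (487,150), lying beyond the tin row and farthest from the base, and its rim fit measures 160x161 mm. The target is (0.657,-0.034). A low spoon lies just in front of the middle tin and clears the fingers. Next is the left tin.

Run:
```python
from h import *
manip.move_ptp([.4905,.205,.25],RA); manip.set_gripper(1.0,40)
p,W=cloud("wrist"); cv2.imwrite("pics/w1.png",p[:,:,::-1])
for b in blobs(W,0.088,0.115): print(b)
print(manip.look_for("wrist","tin_a"))
print(manip.current_ee_pos(),manip.current_force(),manip.current_time())
```

```text
(array([0.5881, 0.3492]), 0.0342, array([0.587 , 0.3382, 0.0916]), np.int32(596))
(array([0.4915, 0.2048]), 0.0331, array([0.4916, 0.2064, 0.0986]), np.int32(4033))
(array([ 0.4781, -0.0155]), 0.0328, array([0.4796, 0.0006, 0.0971]), np.int32(1316))
[{'at': [0.4777, 0.0043, 0.0756], 'confidence': 0.9}, {'at': [0.4615, 0.119, 0.0456], 'confidence': 0.39}]
[0.49058653 0.2048472  0.25001755] [ 0.82032043 -0.7029826  -0.29818303] 3.925
```

View pics/w1.png

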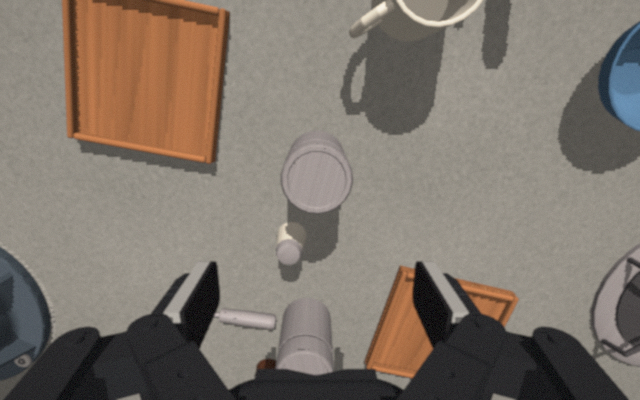

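The wrist view shows the left tin at (317,175), between clear fingers, with salt at (289,245) out of the finger paths. Depth agrees within 2 mm. Lifting now.

```bash
cat >> h.py <<'E'
ZG=0.044
def fz(n=10):
    f=[]
    for _ in range(n): f.append(manip.current_force()); manip.dwell(.02)
    return np.mean(f,0).round(2)
def pick(x,y):
    manip.move_l([x,y,ZG],RA,max_speed=.12); manip.dwell(.2); f0=fz()
    manip.set_gripper(0.0,45); manip.dwell(.2); g=manip.current_grip_width()
    manip.move_l([x,y,ZG+.05],max_speed=.07); manip.dwell(.5); f1=fz()
    print("f before",f0,"lifted",f1,"grip",g,"kg",(f0-f1)[2]/9.81, "ee",manip.current_ee_pos().round(4) if hasattr(manip.current_ee_pos(),'round') else manip.current_ee_pos(),"t",manip.current_time())
def place(x,y):
    manip.move_l([x,y,ZG+.001],max_speed=.05); manip.dwell(.3); f=fz(3)
    manip.set_gripper(1.0); manip.dwell(.2)
    manip.move_l([x,y,.25],max_speed=.15); print("placed f",f,"t",manip.current_time())
E
python3 - <<'E'
from h import *
pick(.491,.205)
p,W=cloud("wrist"); cv2.imwrite("pics/w2.png",p[:,:,::-1])
E
```

```text
f before [ 0.02  0.08 -0.11] lifted [ 0.01 -0.35 -4.18] grip 0.762154929700709 kg 0.41488277268093776 ee [0.491 0.205 0.094] t 8.2167
```

View pics/w2.png

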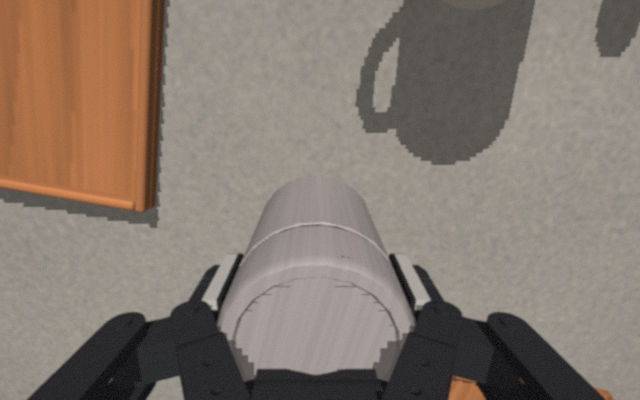

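The left tin hangs upright in the pads at about 0.41 kg, so it is probably the full one. I'll put it back and check, then do the middle tin.

Run:
```python
from h import *
place(.491,.205)
manip.move_ptp([.4772,-.0175,.25],RA)
p,W=cloud("wrist")
B=[b for b in blobs(W,0.088,0.115) if .028<b[1]<.036]; print("wrist",B)
print("top",[b for b in blobs(cloud("top")[1],.09,.115) if abs(b[0][1])<.3])
c=min(B,key=lambda b:abs(b[0][1]+.0175)+abs(b[0][0]-.477))[0]
assert np.hypot(*(c-[.4772,-.0175]))<.006
x,y=(c+[.4772,-.0175])/2; print(x,y)
pick(x,y); place(x,y)
```

```text
placed f [ 0.08 -0.47 -4.55] t 11.8083
wrist [(array([ 0.4781, -0.0187]), 0.0331, array([ 0.478 , -0.0167,  0.0986]), np.int32(4020)), (array([ 0.4963, -0.2278]), 0.033, array([ 0.4947, -0.215 ,  0.0975]), np.int32(1759))]
top [(array([0.4906, 0.2047]), 0.0332, array([0.4897, 0.2041, 0.0974]), np.int32(446)), (array([ 0.4947, -0.2293]), 0.0334, array([ 0.4942, -0.2285,  0.0973]), np.int32(452))]
0.47765 -0.0181
f before [-0.04  0.02 -0.15] lifted [ 0.28  0.17 -1.94] grip 0.7617915654508772 kg 0.18246687054026503 ee [ 0.4777 -0.0181  0.094 ] t 17.1
placed f [ 0.38 -0.18 -2.73] t 20.6417
```

Run:
```python
from h import *
manip.move_ptp([.4955,-.2285,.25],RA)
p,W=cloud("wrist")
B=[b for b in blobs(W,0.088,0.115) if .028<b[1]<.036]; print("wrist",B)
c=min(B,key=lambda b:np.hypot(*(b[0]-[.4955,-.2285])))[0]
assert np.hypot(*(c-[.4955,-.2285]))<.006
x,y=(c+[.4955,-.2285])/2; print(x,y)
pick(x,y); place(x,y)
manip.move_ptp([.491,.205,.25],RA)
p,W=cloud("wrist"); print("wrist",[b for b in blobs(W,0.088,0.115) if .028<b[1]<.036])
print("top",[b for b in blobs(cloud("top")[1],.09,.115) if abs(b[0][1])<.3],manip.current_time())
```

```text
wrist [(array([ 0.4963, -0.2294]), 0.0331, array([ 0.4964, -0.2276,  0.0988]), np.int32(4036))]
0.4959 -0.22895
f before [ 0.24 -0.16 -0.17] lifted [ 0.17  0.17 -2.16] grip 0.7641396656726155 kg 0.20285423037716616 ee [ 0.4959 -0.2289  0.094 ] t 25.8417
placed f [-0.05  0.1  -1.87] t 29.3833
wrist [(array([0.588 , 0.3483]), 0.0338, array([0.5871, 0.3379, 0.0916]), np.int32(585)), (array([0.4915, 0.2044]), 0.033, array([0.4915, 0.2063, 0.0986]), np.int32(4036)), (array([ 0.478 , -0.0129]), 0.0323, array([4.797e-01, 2.000e-04, 9.710e-02]), np.int32(1336))]
top [(array([0.4909, 0.1957]), 0.0315, array([0.4921, 0.1847, 0.0974]), np.int32(137)), (array([ 0.4766, -0.0185]), 0.0331, array([ 0.4762, -0.0184,  0.0976]), np.int32(446)), (array([ 0.4949, -0.2289]), 0.0334, array([ 0.4943, -0.2285,  0.0974]), np.int32(449)), (array([0.0766, 0.0005]), 0.0475, array([0.0741, 0.0009, 0.1017]), np.int32(106))] 31.0833
```

The weights are left 0.41 kg, middle 0.18 kg and right 0.20 kg, so the left tin is the full one. All three are standing back in place. I'll take the left tin to the tray.

Run:
```python
from h import *
pick(.491,.2048)
manip.move_l([.491,.2048,.21],max_speed=.1)
manip.move_l([.657,-.034,.21],max_speed=.1)
manip.dwell(1.0)
print(fz(),manip.current_ee_pos(),manip.current_grip_width(),manip.current_time())
for c in("scene","top"):
    p,W=cloud(c); cv2.imwrite(f"pics/{c}9.png",p[:,:,::-1])
    for n in("tin_a","mug","cup","salt","pepper"): print(c,n,[(np.round(r["at"],3),round(r["confidence"],2)) for r in manip.look_for(c,n)])
```

```text
f before [ 0.03 -0.23 -0.06] lifted [ 0.15  0.03 -4.29] grip 0.7644268384075379 kg 0.43119266055045874 ee [0.491  0.2048 0.094 ] t 35.3833
[-0.25  0.27 -3.97] [ 0.65700538 -0.03398271  0.20998388] 0.7638828055647572 40.9167
scene tin_a [(array([ 0.512, -0.244,  0.08 ]), 0.86), (array([ 0.664, -0.059,  0.231]), 0.68), (array([ 0.496, -0.039,  0.071]), 0.62)]
scene mug [(array([0.608, 0.352, 0.046]), 0.72)]
scene cup [(array([ 0.587, -0.336,  0.054]), 0.91)]
scene salt [(array([0.469, 0.098, 0.028]), 0.74)]
scene pepper [(array([ 0.435, -0.117,  0.033]), 0.58)]
top tin_a [(array([ 0.487, -0.223,  0.095]), 0.57)]
top mug [(array([0.594, 0.374, 0.053]), 0.87)]
top cup [(array([ 0.601, -0.352,  0.038]), 0.6)]
top salt []
top pepper []
```

View pics/scene9.png

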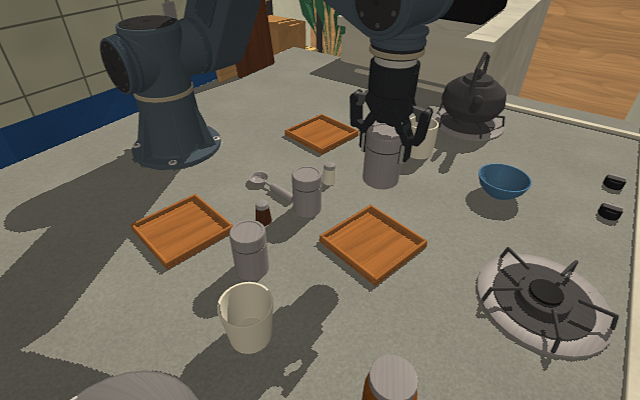

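The tin hangs upright at (382,155), well above the far tray at (373,243). The other two tins are at (306,192) and (249,250), and the mug, cup and shakers are where they began.

```bash
python3 -c "
from bench import manip
manip.sign_off()"
```

```text
the job is handed in; nothing more can be done
```

I lifted each tin in turn from left to right and put each back where it stood. Their weights were about 0.41 kg (left), 0.18 kg (middle) and 0.20 kg (right). I then took up the left tin, the full one, and handed in at about 41 s of the 72 s allowed.

- **Held tin:** it is upright, its underside about 16 cm above the counter. The gripper stands within 1 mm of the tray centre I measured, (0.657, -0.034). The steady load read 4.0 N and the grip width had not changed.
- **Other tins:** the top camera showed the middle and right tins within 1 mm of their starting places after they were put back. The final scene picture shows both standing.
- **Mug, cup and shakers:** cup, salt and pepper read within about 5 mm of their first readings where they were found.
- **Checks that failed or disagreed:**
  - In the scene view the mug read about 2 cm off, but it was partly hidden by the arm. The top view put it within 5 mm.
  - In the last top view the networks found neither shaker and only the right tin. The scene view showed them all in place.

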